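Put the used dissecting instruments to soak

TASK

Put the used dissecting instruments to soak: lay every one of them from the stained bench pad flat in the steel tray, then slide the loaded tray along the bench, without lifting or tipping it, so that it lies inside the black taped outline under the pump bottle's spout, and give the pump two full strokes: press its head right down and let it come all the way up, twice. Then start the soak timer by pressing its three keys from left to right as seen from the robot's side (clear, minutes, start), one at a time. Leave the instruments lying in the tray inside the outline, and do not disturb the other things on the bench.

Things in the scene. Friction and masses are not known exactly. Their poses are not given: they have to be found in the camera images.
- tray: Open stainless-steel tray, 170 x 215 x 32 mm high over its rolled rim (rim 8 mm wide, 5 mm high; walls 2 mm inside its outer edge), floor 4 mm thick, 158 x 203 mm inside, 0.45 to 0.7 kg, loose on the bench. Origin: centre of its underside. x along its short side, y along its long side, z up. At the start its y is roughly world y and it lies to the right (-y) of the outline.
- forceps: Steel dissecting forceps lying on their side, rigid, 142 mm long, 17 mm wide at the middle (grip there), 10 mm high, 45 g. Origin: underside, at the middle where it is gripped. x along the instrument towards the points. May be absent.
- scissors: Steel dissecting scissors, closed, rigid, 152 mm long, 62 mm wide over the two finger loops, 8 mm high and 14 mm wide at the pivot, where they are gripped, 60 g. Origin: underside, at the pivot. x towards the points. May be absent.
- knife: Steel dissecting knife with a thick flat handle, 141 mm long, handle 12 mm wide and 9 mm high, 50 g. Origin: underside of the handle, near the centre of mass. x towards the blade. May be absent.
- needle: Dissecting needle: aluminium handle 86 mm long, 11 mm wide, 10 mm high, with a thin steel needle, 144 mm in all, 35 g. Origin: underside of the handle, near the centre of mass (the handle runs from -55 to +31 mm along x). x towards the needle's point. May be absent.
- spatula: Double-ended steel lab spatula, 156 mm long, shank 9 mm wide and 8 mm high, flat ends up to 18 mm wide, 50 g. Origin: underside of the shank, at its middle. x along it. May be absent.
- outline (a point): Centre, at bench height, of the rectangle of black tape stuck on the bench in front of the white pump bottle; inside the tape it measures 210 x 253 mm. y: along its long side, towards the bottle (the bottle's axis stands 176 mm from the centre along +y; bottle 82 mm in diameter, its steel foot 94 mm); x: along its short side.
- pump (a joint): Travel of the pump head of the fixed disinfectant bottle: 0 up, 0.014 m right down; spring, 3 N to start, 9 N at the bottom. Comes up by itself.
- pump_top (a point): Centre of the top of the pump head, a white disc 38 mm across, 246 mm above the bench when up; pressed straight down. A spout 105 mm long sticks out from it over the outline, at the head's height, about 200 mm above the bench.
- key_clear (a joint): Travel of the timer's clear key, the left one of the three seen from the robot's side (+y end): 0 up, 0.005 m down; spring, 1.2 N to start, 4 N at the bottom.
- key_clear_top (a point): Centre of the top of the clear key, white, 24 x 24 mm, 10 mm proud of the timer's panel. The grey timer is a fixed box 84 x 164 x 30 mm high (panel 30 mm above the bench) with a display behind its row of keys. x axis: from the keys towards the display; y: along the row, to the left.
- key_minutes (a joint): The same for the minutes key, the middle one.
- key_minutes_top (a point): Centre of the top of the minutes key, 24 x 24 mm, 46 mm to the right of the clear key.
- key_start (a joint): The same for the start key, the right one.
- key_start_top (a point): Centre of the top of the start key, 24 mm deep and 36 mm wide, 53 mm to the right of the minutes key.
- vial: Bystander: clear specimen vial with a green cap, 42 mm across, 98 mm high, loose. Origin: underside.
- jar: Bystander: amber specimen jar with a white cap, 60 mm across, 85 mm high, loose. Origin: underside.
- pot_a: Bystander: orange plastic sample pot, 50 mm across, 52 mm high, loose, by the instruments. Origin: underside.
- pot_b: Bystander: light green sample pot, 50 mm across, 52 mm high, loose. Origin: underside.
- slide_holder: Bystander: flat white holder with five microscope slides and orange clips, 85 x 125 x 14 mm, loose, near the robot. Origin: underside.
- petri_dish: Bystander: closed clear petri dish, 95 mm across, 17 mm high, loose, beyond the tray. Origin: underside.

How it is judged (in metres and radians):
On the way, in this order (a step that is already met when the one before it is completed fails the run):
1. every instrument that is there lies in the tray, let go (x of forceps in the frame of tray between -0.08 and 0.08 m and y of forceps in the frame of tray between -0.1 and 0.1 m and z of forceps in the frame of tray between -0.005 and 0.027 m and angle between forceps's own x axis and vertical between 1.33 and 1.81 rad and linear speed of each of forceps, scissors, knife, needle, spatula below 0.05 m/s and contact force between each of forceps, scissors, knife, needle, spatula and the fingers below 0.1 N and x of scissors in the frame of tray between -0.08 and 0.08 m and y of scissors in the frame of tray between -0.1 and 0.1 m and z of scissors in the frame of tray between -0.005 and 0.027 m and angle between scissors's own x axis and vertical between 1.33 and 1.81 rad and x of knife in the frame of tray between -0.08 and 0.08 m and y of knife in the frame of tray between -0.1 and 0.1 m and z of knife in the frame of tray between -0.005 and 0.027 m and angle between knife's own x axis and vertical between 1.33 and 1.81 rad and x of needle in the frame of tray between -0.08 and 0.08 m and y of needle in the frame of tray between -0.1 and 0.1 m and z of needle in the frame of tray between -0.005 and 0.027 m and angle between needle's own x axis and vertical between 1.33 and 1.81 rad and x of spatula in the frame of tray between -0.08 and 0.08 m and y of spatula in the frame of tray between -0.1 and 0.1 m and z of spatula in the frame of tray between -0.005 and 0.027 m and angle between spatula's own x axis and vertical between 1.33 and 1.81 rad), for 0.2 s.
2. the tray, with the instruments in it, lies inside the taped outline (all of step 1 and x of tray in the frame of outline between -0.028 and 0.028 m and y of tray in the frame of outline between -0.028 and 0.028 m and angle between the y axis of tray and the y axis of outline, either way round below 0.2 rad and height (world z) of tray below 0.01 m and linear speed of tray below 0.02 m/s), for 0.3 s.
3. the pump head is pressed right down (value of joint pump above 0.011 m and horizontal distance between tray and outline below 0.08 m), for 0.05 s.
4. the pump head has come up again (value of joint pump below 0.003 m), for 0.1 s.
5. the pump head is pressed right down a second time (all of step 3), for 0.05 s.
6. the pump head has come up again (value of joint pump below 0.003 m), for 0.1 s.
7. the clear key (left) is pressed alone (value of joint key_clear above 0.0032 m and value of joint each of key_minutes, key_start below 0.0015 m), for 0.03 s.
8. the minutes key (middle) is pressed alone (value of joint key_minutes above 0.0032 m and value of joint each of key_clear, key_start below 0.0015 m), for 0.03 s.
9. the start key (right) is pressed alone (value of joint key_start above 0.0032 m and value of joint each of key_clear, key_minutes below 0.0015 m), for 0.03 s.
At the end, for the whole second after the job is handed in: The tray stands flat inside the taped outline (its centre within 28 mm of the outline's along each side, turned by less than 0.2 rad) with every instrument that was there lying in it, level to about 0.24 rad, at rest and let go; the pump head and the three keys are up (all of step 2 and value of joint pump below 0.003 m and value of joint each of key_clear, key_minutes, key_start below 0.0015 m); the robot touches nothing.
It fails at once if the tray is lifted or tipped (over 25 mm or 0.2 rad) (height (world z) of tray above 0.025 m or angle between tray's own z axis and vertical above 0.2 rad).
It fails at once if the pump is pressed while the tray is not under the spout (over 100 mm from the outline's centre) (value of joint pump above 0.006 m and horizontal distance between tray and outline above 0.1 m).
It fails at once if two keys of the timer are pressed at once (value of joint each of key_clear, key_minutes above 0.0025 m or value of joint each of key_minutes, key_start above 0.0025 m or value of joint each of key_clear, key_start above 0.0025 m).
It fails at once if a bystander is shoved more than 50 mm or tipped over (distance of any of vial, jar, pot_a, pot_b, slide_holder, petri_dish from where it was at the start of the episode above 0.05 m or angle between any of vial, jar, pot_a, pot_b, slide_holder, petri_dish's own z axis and vertical above 0.6 rad).
Of forceps, scissors, knife, needle, spatula only 3 to 5 are there at a start; the rules pass over those that are not, and their reading is None.
At some moment in a run one of forceps, scissors, knife, needle, spatula, tray may be knocked a few centimetres aside while the robot is not near it.
Once in a run the grip may slacken for a moment while it holds something.
It also fails if it takes over 208 s, if anything falls off the work surface, if the arm or the gripper's body presses on something with over 40 N, if the wrist force passes 120 N, or if a joint passes its speed limit or range.

ROBOT

A 6-joint arm with a two-finger parallel gripper is mounted at the origin on the work surface. World frame = base frame: x ahead of the robot, y to its left, z up, the work surface at z = 0. Lengths are in m, angles in degrees, forces in N, time in s.
With the tool pointing down it reaches from about 0.25 to 0.8 m from the base axis. Payload 3.9 kg.
Tool frame: the origin (TCP) lies at the very end of the fingers, on their centre line; the grasp point (between the pads) lies 19 mm behind it; z points along the fingers, y is the line along which they close (so a half turn about z gives the same grasp; the last joint's range is limited). The gripper opens to 85 mm and grips with 20 to 120 N. Pads are 22 mm wide; open, the fingers measure 114 mm over their backs; the gripper's body (76 mm by 85 mm) begins 54 mm behind the grasp point. The pads swing forward as they close: fully open they stand 13 mm farther back than shut.
Start: joints at [69.099, 14.897, -7.913, 67.191, 0, 90], TCP at [0.187, 0.49, 0.231] pointing down, gripper open.
Joint ranges: [-159.42, 159.42], [-47.68, 98.78], [-73.54, 78.23], [-108.79, 121.32], [-90, 84.71], [-180, 180]. Speed limits (degrees/s): [147.25, 147.25, 180, 180, 180, 180].

INTERFACE

Orientations are given as a 3x3 rotation matrix whose columns are the frame's x, y, z axes.
In Python, from bench import robot gives the robot as it stands. Calls block until the motion is done:
- robot.goto(position, orientation): joint-space move of the TCP to a pose.
- robot.line_to(position, rate=0.15, ori=None, stop_force=None): straight line of the TCP; ori=None keeps the orientation; rate is the mean speed in m/s. With stop_force (N) it stops when the force on the tool has changed by that much, and returns True; else False.
- robot.goto_joints(angles): joint-space move.
- robot.ungrasp() and robot.gripper_close(newtons=None): open the fingers fully, or close them until they stop; newtons is the grip in N (None keeps the last).
- robot.wait(seconds).
- robot.ik(position, orientation): joint angles nearest the present ones, or None.
- robot.observe(): the state.
- robot.snapshot(name): name is "scene" or "side" or "wrist"; returns the picture (480x640x3 uint8, red, green, blue); there is no depth.
- robot.camera_model(name): a dict with "fx", "fy", "cx", "cy" (pixels), "k1" (the pictures are not rectified: a ray, as slopes to the right and down, at radius r is drawn at 1 + k1 r^2 times it, then the intrinsics apply), "R" (3x3) and "t" (3): a world point X has camera coordinates R X + t; the wrist camera has in their place "T_tool_cam" (4x4, takes a point from camera to tool coordinates, whose origin is the TCP and whose axes are the flange's). Camera axes: x right, y down, z forward; pixel columns grow to the right and rows downward; lengths in m; the calibration is good to about 2 mm. A picture is of the moment at which its call begins: read the wrist's pose just before it. camera_model takes no time and is no camera call.
A pose or a line that the arm cannot do raises robot.IKError and nothing moves.
- robot.job_done(): hands the job in; it is judged then, once.
The state is a dict: "t": time; "joints": joint angles; "joint_velocities": joint speeds; "tau": joint torques, N m; "tool_pos": TCP position; "tool_rot": TCP orientation; "ft_force": force on the tool from outside, world axes, zero at the start; "moment": the same for the moment, N m; "grip_width": finger opening in m; "finger_force": force on a finger pad.
Only numpy, scipy, OpenCV 4.12 (cv2) and the standard library are available. Lean on these libraries where they do the work, as an engineer would, in place of code of your own. Each camera call takes 0.05 s, during which the arm holds its last target. There are 200 camera calls.

## Working session

There is one attempt and no reset: what is moved stays moved. The work goes in short steps, each a Python script; the robot and the scene stay as the last script left them, time stands still between calls to the robot, and variables do not carry over. Pictures are saved under pics/ and viewed, at most 14 in all, crops included, and the job is handed in when it is done.

```bash
ls; mkdir -p pics; python3 - <<'E'
from bench import robot
import cv2,numpy as np
np.set_printoptions(precision=4,suppress=True)
for n in("scene","side","wrist"):
    im=robot.snapshot(n); cv2.imwrite(f"pics/{n}0.png",im[:,:,::-1]); 
    m=robot.camera_model(n); print(n,m)
    if 'R' in m: print(-np.array(m['R']).T@np.array(m['t']))
o=robot.observe(); print(o)
E
```

```text
pics
scene {'fx': 573.5066140979992, 'fy': 573.5066140979992, 'cx': 317.033634931416, 'cy': 240.52251193290405, 'k1': 0.028303680240496606, 'R': array([[-0.2356,  0.9718, -0.0044],
       [ 0.7997,  0.1913, -0.5692],
       [-0.5523, -0.1376, -0.8222]]), 't': array([ 0.1476, -0.3523,  1.7595])}
[1.2882 0.1662 1.2468]
side {'fx': 436.4506506796184, 'fy': 436.4506506796184, 'cx': 325.224581623835, 'cy': 240.57795670617605, 'k1': -0.0621815501498082, 'R': array([[ 0.8825, -0.4698, -0.0238],
       [-0.2767, -0.4775, -0.8339],
       [ 0.3804,  0.7425, -0.5513]]), 't': array([-0.5288,  0.3008,  0.8298])}
[ 0.2342 -0.7209  0.6958]
wrist {'fx': 399.7973592580561, 'fy': 399.7973592580561, 'cx': 322.6279029620763, 'cy': 236.93184196815244, 'k1': -0.05864836281199198, 'T_tool_cam': array([[-0.0006, -0.9556, -0.2947,  0.0764],
       [ 1.    , -0.0004, -0.0007, -0.0007],
       [ 0.0006, -0.2947,  0.9556, -0.1429],
       [ 0.    ,  0.    ,  0.    ,  1.    ]])}
{'t': 0.15, 'joints': array([69.0998, 14.9275, -7.9684, 67.1916,  0.0005, 90.0021]), 'joint_velocities': array([ 0.0118, -0.1491,  0.2313,  0.0963, -0.0436,  0.1054]), 'tau': array([  0.001 , -40.6006,  25.4166,   0.0127,   0.0001,   0.    ]), 'tool_pos': array([0.1871, 0.49  , 0.2307]), 'tool_rot': array([[-0.9342,  0.3568, -0.0006],
       [ 0.3568,  0.9342, -0.0014],
       [ 0.    , -0.0015, -1.    ]]), 'ft_force': array([0.2595, 0.2078, 1.5794]), 'moment': array([-0.0238,  0.0197, -0.0419]), 'finger_force': 0.0, 'grip_width': 0.08545183087095476}
```

View pics/scene0.png

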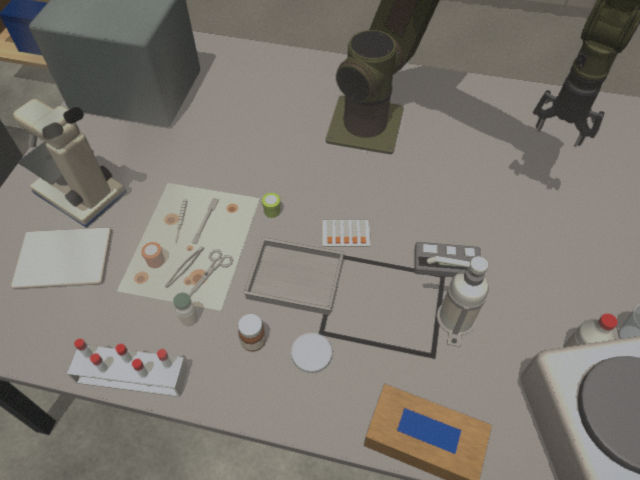

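View pics/side0.png

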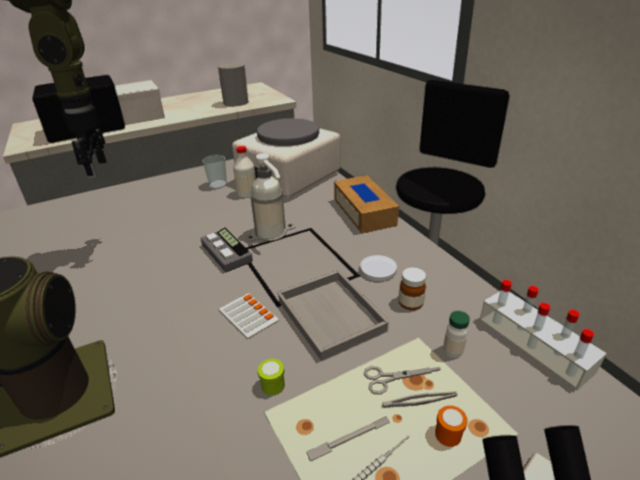

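The scene view shows four instruments on the pad: needle at about (181,220), spatula (205,220), forceps (185,265) and scissors (212,270). The tray is at (295,275), the outline at (385,305), the pump head at (478,265) and the timer keys near (430-470,250).

```bash
cat > h.py <<'E'
from bench import robot
import cv2,numpy as np
np.set_printoptions(precision=4,suppress=True)
def cam(name,o=None):
    m=robot.camera_model(name)
    K=np.array([[m['fx'],0,m['cx']],[0,m['fy'],m['cy']],[0,0,1]]);D=np.array([m['k1'],0,0,0.])
    if 'R' in m: R=np.array(m['R']);t=np.array(m['t'])
    else:
        o=o or robot.observe(); T=np.eye(4);T[:3,:3]=o['tool_rot'];T[:3,3]=o['tool_pos']
        W=np.linalg.inv(T@np.array(m['T_tool_cam'])); R=W[:3,:3];t=W[:3,3]
    return K,D,R,t
def rays(c,px):
    K,D,R,t=c; u=cv2.undistortPoints(np.array(px,float).reshape(-1,1,2),K,D).reshape(-1,2)
    return -R.T@t, np.c_[u,np.ones(len(u))]@R
def plane(c,px,z):
    C,d=rays(c,px); return C+d*((z-C[2])/d[:,2])[:,None]
def proj(c,P):
    K,D,R,t=c; return cv2.projectPoints(np.array(P,float).reshape(-1,1,3),cv2.Rodrigues(R)[0],t,K,D)[0].reshape(-1,2)
def tri(c1,p1,c2,p2):
    C1,d1=rays(c1,[p1]);C2,d2=rays(c2,[p2]);d1=d1[0];d2=d2[0]
    s=np.linalg.lstsq(np.c_[d1,-d2],C2-C1,rcond=None)[0]; a=C1+s[0]*d1;b=C2+s[1]*d2
    return (a+b)/2,np.linalg.norm(a-b)
def ori(yaw): # yaw (deg) of tool y (closing line)
    a=np.radians(yaw); y=np.array([np.cos(a),np.sin(a),0]);z=np.array([0,0,-1.]); return np.c_[np.cross(y,z),y,z]
def shot(n,f):
    o=robot.observe(); im=robot.snapshot(n)[:,:,::-1].copy(); cv2.imwrite(f"pics/{f}.png",im); c=cam(n,o)
    np.savez(f"pics/{f}.npz",K=c[0],D=c[1],R=c[2],t=c[3]); return im,c
def load(f):
    d=np.load(f"pics/{f}.npz"); return cv2.imread(f"pics/{f}.png"),(d['K'],d['D'],d['R'],d['t'])
E
python3 - <<'E'
from h import *
c=cam("scene"); s=cam("side")
for n,p,z in [("needle",(181,220),.005),("spat",(205,220),.005),("forc",(185,265),.005),("sciss",(212,270),.005),("tray",(295,275),.02),("outl",(385,305),0),
 ("jar",(250,322),.085),("vial",(183,300),.098),("potA",(152,248),.052),("potB",(271,200),.052),("slide",(347,234),.014),("petri",(312,352),.017)]:
    print(n,plane(c,[p],z)[0])
# inner outline corners guess px
print(plane(c,[(349,262),(443,271),(435,351),(325,333)],0))
print(tri(c,(478,265),s,(263,158)))
print(plane(c,[(431,249),(452,250),(471,252)],.04))
print(plane(c,[(262,243),(342,258),(327,309),(248,293)],.032))
for x,y in [(.45,-.3),(.35,-.25),(.4,-.1)]:
  for yaw in (0,90,-90): print(x,y,yaw,robot.ik([x,y,.3],ori(yaw)))
E
```

```text
needle [ 0.4741 -0.4147  0.005 ]
spat [ 0.459  -0.3518  0.005 ]
forc [ 0.6066 -0.3521  0.005 ]
sciss [ 0.6048 -0.28    0.005 ]
tray [ 0.5788 -0.068   0.02  ]
outl [0.5987 0.1647 0.    ]
jar [ 0.7588 -0.1222  0.085 ]
vial [ 0.7471 -0.2836  0.098 ]
potA [ 0.6042 -0.4312  0.052 ]
potB [ 0.3866 -0.1841  0.052 ]
slide [0.4215 0.0316 0.014 ]
petri [0.7675 0.0224 0.017 ]
[[0.497  0.0534 0.    ]
 [0.4678 0.2913 0.    ]
 [0.6906 0.298  0.    ]
 [0.7061 0.0389 0.    ]]
(array([0.5938, 0.3356, 0.2388]), np.float64(0.000558611825279862))
[[0.4359 0.2505 0.04  ]
 [0.4266 0.3022 0.04  ]
 [0.4216 0.3491 0.04  ]]
[[ 0.5127 -0.1729  0.032 ]
 [ 0.5097  0.0367  0.032 ]
 [ 0.6592  0.0325  0.032 ]
 [ 0.6614 -0.1634  0.032 ]]
0.45 -0.3 0 [-33.6901  15.4333   3.0378  77.6045   0.      56.3099]
0.45 -0.3 90 [-33.6901  15.4333   3.0378  77.6045   0.     -33.6901]
0.45 -0.3 -90 [-33.6901  15.4333   3.0378  77.6045   0.     146.3099]
0.35 -0.25 0 [-35.5377   4.2302 -10.9491  74.8207   0.      54.4623]
0.35 -0.25 90 [-35.5377   4.2302 -10.9491  74.8207   0.     -35.5377]
0.35 -0.25 -90 [-35.5377   4.2302 -10.9491  74.8207   0.     144.4623]
0.4 -0.1 0 [-14.0362   2.44   -12.8914  74.6686   0.      75.9638]
0.4 -0.1 90 [-14.0362   2.44   -12.8914  74.6686   0.     -14.0362]
0.4 -0.1 -90 [-14.0362   2.44   -12.8914  74.6686   0.     165.9638]
```

```bash
python3 - <<'E'
import cv2
a=cv2.imread('pics/scene0.png')[170:330,110:350]; cv2.imwrite('pics/c1.png',cv2.resize(a,(800,533),interpolation=cv2.INTER_CUBIC))
b=cv2.imread('pics/scene0.png')[220:380,300:540]; cv2.imwrite('pics/c2.png',cv2.resize(b,(800,533),interpolation=cv2.INTER_CUBIC))
E
```

```text
(no output)
```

View pics/c2.png

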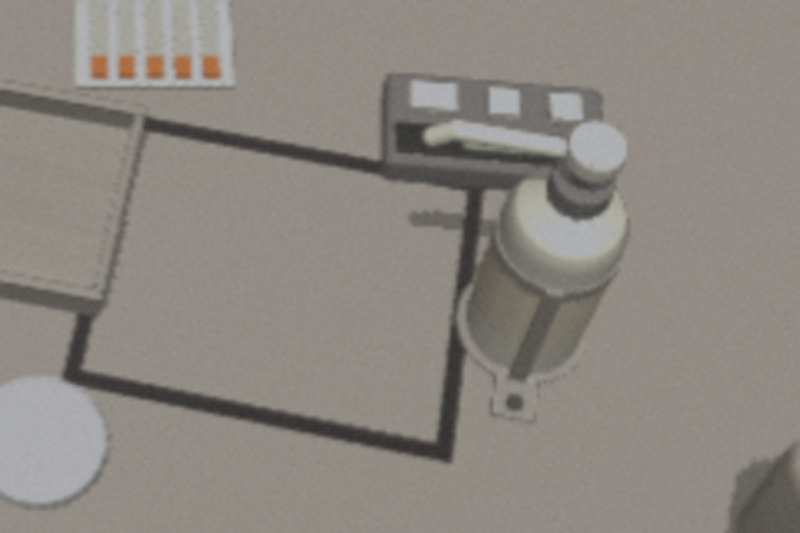

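The crop shows the outline's tape, the timer with three white keys (start widest, on the image left; clear on the right) and the pump head at crop (597,150). Next I take wrist views over the outline and the pad.

```bash
python3 - <<'E'
from h import *
robot.goto([.36,.4,.33],ori(90)) if 0 else None
o=robot.observe(); robot.line_to(o['tool_pos']+[0,0,.1],rate=.25)
robot.goto([.48,.12,.33],ori(90)); shot("wrist","w_out")
robot.goto([.48,-.3,.30],ori(90)); shot("wrist","w_pad")
print(robot.observe()['t'])
E
```

```text
4.075
```

View pics/w_out.png

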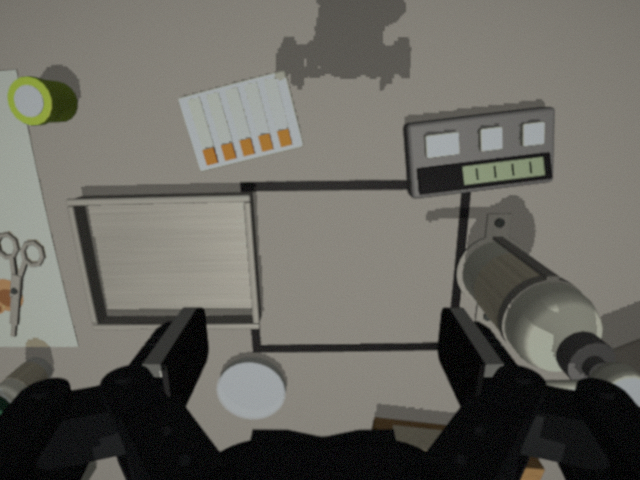

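View pics/w_pad.png

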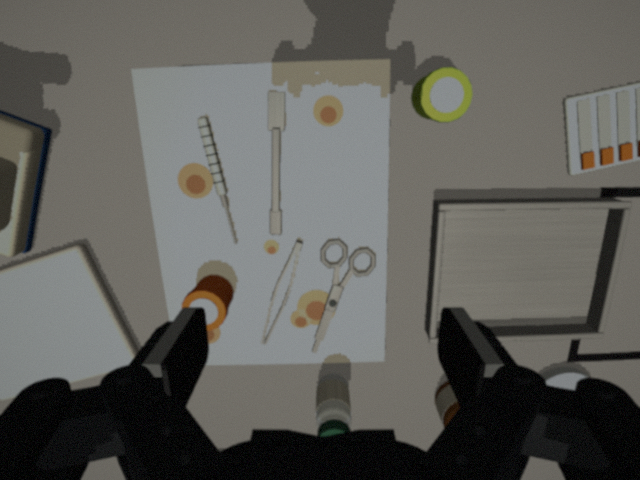

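The wrist view over the outline shows the tray at (68..258,195..326), the tape corner at (258,345) and right tape at x≈461, and keys at (443,145), (491,138) and (534,133). The view over the pad shows four instruments and no knife: needle (204,117)-(236,241), spatula (276,92)-(275,234), forceps (298,240)-(266,342), and scissors with loops at (333,252) and (362,261), pivot (333,303), points (316,350).

```bash
cat >> h.py <<'E'
def find(im,c,zmid=.005):
    """dark, unsaturated blobs on the bright pad -> list of world hull points"""
    hsv=cv2.cvtColor(im,cv2.COLOR_BGR2HSV); k=lambda n:np.ones((n,n),np.uint8)
    P=proj(c,[[.33,-.5,0],[.33,-.2,0],[.72,-.2,0],[.72,-.5,0]])
    roi=np.zeros(im.shape[:2],np.uint8); cv2.fillPoly(roi,[np.int32(P)],255)
    v=cv2.GaussianBlur(hsv[:,:,2],(3,3),0).astype(int); bg=cv2.medianBlur(hsv[:,:,2],41).astype(int)
    return hsv,v,bg,roi
E
python3 - <<'E'
from h import *
im,c=load("w_out"); ip,cp=load("w_pad")
print("tray",T:=plane(c,[(68,199),(253,194),(259,326),(95,326)],.032)); print(np.linalg.norm(T-np.roll(T,-1,0),axis=1))
print("tray2",plane(cp,[(437,202),(632,200),(600,337),(428,337)],.032))
sc=load("scene0") if 0 else None
g=im.min(2); print("tape")
print(plane(c,[(260,190),(410,189),(463,195),(456,285),(262,345),(436,343),(260,344)],0))
# dark tape mask for inner-edge refinement
for x in (300,350,400): 
    col=g[170:360,x].astype(int); d=np.where(col<60)[0]+170; print(x,d.min(),d[d<260].max(),d[d>260].min() if (d>260).any() else None)
for y in (220,): 
    row=g[y,440:490].astype(int); print(y,np.where(row<60)[0]+440)
hsv=cv2.cvtColor(im,cv2.COLOR_BGR2HSV)
m=((hsv[:,:,2]>150)&(hsv[:,:,1]<40)).astype(np.uint8); m[:100]=0;m[165:]=0;m[:,:415]=0;m[:,556:]=0
n,l,s,ce=cv2.connectedComponentsWithStats(m); print(s,ce); 
big=[i for i in range(1,n) if s[i,4]>100]; print("keys",plane(c,ce[big],.04))
c2=cam("scene"); s=cam("side")
print(plane(c2,[(431,249),(452,250),(471,252)],.04))
for n,p in [("needle",[(204,117),(222,190),(236,241)]),("spat",[(276,92),(276,134),(275,210),(275,234)]),("forc",[(298,240),(285,290),(266,342)]),("sc",[(333,252),(362,261),(333,303),(316,350)])]:
    P=plane(cp,p,.007); print(n,P[:,:2].tolist(),np.linalg.norm(P[0]-P[-1]))
E
```

```text
tray [[ 0.4933 -0.1721  0.032 ]
 [ 0.4886  0.0425  0.032 ]
 [ 0.6547  0.0413  0.032 ]
 [ 0.6571 -0.1685  0.032 ]]
[0.2146 0.1662 0.2097 0.1639]
tray2 [[ 0.4922 -0.1788  0.032 ]
 [ 0.4885  0.0372  0.032 ]
 [ 0.6574  0.037   0.032 ]
 [ 0.6539 -0.1752  0.032 ]]
tape
[[ 0.4899  0.0454  0.    ]
 [ 0.4886  0.225   0.    ]
 [ 0.4957  0.2899  0.    ]
 [ 0.6138  0.2931 -0.    ]
 [ 0.7022  0.0381  0.    ]
 [ 0.6996  0.2747  0.    ]
 [ 0.7006  0.0355  0.    ]]
300 182 189 345
350 181 188 345
400 181 188 344
220 [459 460 461 462 463 464 465 466 467]
[[     0      0    640    480 305694]
 [   524    123     20     23    415]
 [   481    128     21     23    422]
 [   427    133     32     25    669]] [[318.7036 239.9901]
 [533.4892 133.6771]
 [491.3081 138.5829]
 [442.3004 144.8714]]
keys [[0.4207 0.346  0.04  ]
 [0.4265 0.3003 0.04  ]
 [0.4337 0.2479 0.04  ]]
[[0.4359 0.2505 0.04  ]
 [0.4266 0.3022 0.04  ]
 [0.4216 0.3491 0.04  ]]
needle [[0.40612682559956337, -0.4244308319397202], [0.4841820405510383, -0.4105577895277493], [0.5434002369065012, -0.3986501300061118]] 0.13967331185317144
spat [[0.3815573003317101, -0.34755715707123896], [0.42407687382061093, -0.3488035849013839], [0.5069342951945438, -0.3525320409071501], [0.5349878203471042, -0.35348273986350887]] 0.15354490223912454
forc [[0.5421443248834467, -0.32737684970944225], [0.6046901477096804, -0.3440007598004603], [0.6758757345577006, -0.36983573545761833]] 0.14030982471815648
sc [[0.5566613381660972, -0.28720071638130096], [0.5677483509085878, -0.25333968218015085], [0.6217634914269285, -0.28663242379498], [0.6872314371526428, -0.30741198939278924]] 0.13212511610629232
```

```bash
python3 - <<'E'
from h import *
im,c=load("w_pad")
hsv=cv2.cvtColor(im,cv2.COLOR_BGR2HSV); 
for p in [(240,120),(180,240),(204,125),(276,160),(276,110),(285,290),(333,290),(308,310),(320,280),(322,340)]:
    print(p,hsv[p[1],p[0]], im[p[1],p[0]])
a=im[60:360,130:400]; cv2.imwrite('pics/c3.png',cv2.resize(a,(540*1,600),interpolation=cv2.INTER_CUBIC))
E
```

```text
(240, 120) [100  11 144] [144 142 138]
(180, 240) [109  14 146] [146 141 138]
(204, 125) [ 60   7 116] [113 116 113]
(276, 160) [ 19  21 132] [121 128 132]
(276, 110) [ 27  21 134] [123 133 134]
(285, 290) [ 96   9 143] [143 142 138]
(333, 290) [ 30  19 137] [127 137 137]
(308, 310) [ 13 122 128] [ 67  93 128]
(320, 280) [ 90  12 143] [143 143 136]
(322, 340) [ 30   8 134] [130 134 134]
```

View pics/c3.png

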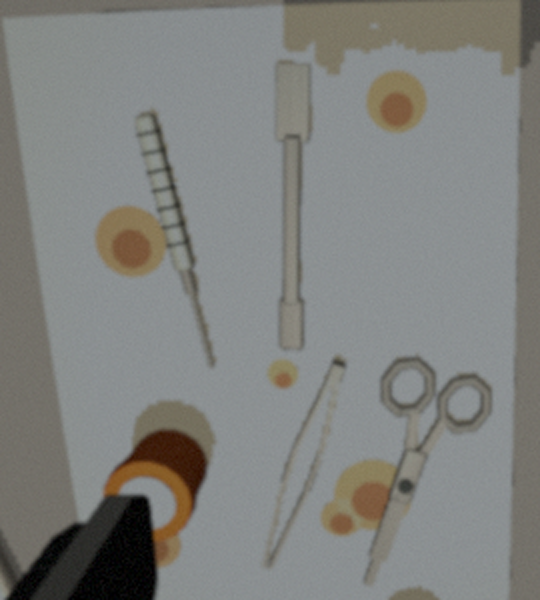

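Crop: needle butt (147,113), handle end (187,270); spatula (292,65)-(291,348); forceps ends (338,358)/(268,565), mid (304,460); scissors pivot (405,487), tip (370,582). Sizes and positions agree with the given ones, so I begin picking.

```bash
cat >> h.py <<'E'
TRAY=np.array([.573,-.068])
VIEW=([.48,-.3,.30],90)
def pick_place(xy,th,dst,psi,off=(0,0),zrel=.018,N=60,dry=False):
    """grip at xy (instrument yaw th), lay it at tray-relative dst with yaw psi"""
    a=th+90; b=psi+90; p=np.array(xy)+off; q=TRAY+dst
    robot.goto([*p,.12],ori(a)); robot.line_to([*p,.004],rate=.08); robot.gripper_close(N); w0=robot.observe()['grip_width']
    robot.line_to([*p,.12],rate=.12); o=robot.observe(); print('lifted',w0,o['grip_width'],o['finger_force'])
    if o['grip_width']<.004: robot.ungrasp(); return False
    robot.goto([*q,.12],ori(b)); o=robot.observe(); print('over',o['grip_width'],o['finger_force'])
    robot.line_to([*q,zrel],rate=.08); robot.wait(.2); robot.ungrasp(); robot.wait(.2); robot.line_to([*q,.15],rate=.2); return True
def look(f,ref="w_pad"):
    robot.goto(VIEW[0],ori(VIEW[1])); robot.wait(.2); im,c=shot("wrist",f); r,_=load(ref)
    d=(cv2.GaussianBlur(cv2.absdiff(im,r),(5,5),0).max(2)>14).astype(np.uint8); d=cv2.morphologyEx(d,cv2.MORPH_OPEN,np.ones((3,3)))
    n,l,s,ce=cv2.connectedComponentsWithStats(d); print("changed:",[s[i].tolist() for i in range(1,n) if s[i,4]>25],'t',robot.observe()['t'])
    return im,c
E
python3 - <<'E'
from h import *
im,c=load("w_pad"); print("potA",plane(c,[(205,310)],.052),"vial",plane(c,[(334,428)],.098))
look("w1")
print(pick_place((.622,-.287),-17.6,(.013,.024),-30,zrel=.012))
look("w2","w1")
E
```

```text
potA [[ 0.6082 -0.4277  0.052 ]] vial [[ 0.7257 -0.2869  0.098 ]]
changed: [[420, 78, 8, 20, 66], [636, 141, 4, 16, 63], [631, 143, 4, 16, 58], [617, 144, 6, 16, 84], [598, 149, 6, 15, 72], [612, 148, 4, 15, 55], [37, 150, 13, 62, 237], [579, 153, 6, 16, 73], [593, 152, 3, 16, 48], [219, 168, 6, 8, 34], [10, 170, 9, 46, 153], [430, 212, 11, 110, 340], [33, 214, 7, 19, 72], [0, 218, 13, 16, 66], [430, 227, 3, 11, 33], [25, 234, 11, 20, 83], [429, 240, 3, 9, 27], [429, 250, 3, 9, 27], [428, 262, 3, 11, 33], [344, 269, 6, 8, 26], [594, 272, 4, 11, 33], [427, 277, 3, 10, 30], [181, 278, 23, 30, 154], [607, 281, 4, 9, 27], [592, 284, 4, 9, 27], [218, 288, 18, 41, 196], [426, 291, 3, 10, 30], [189, 298, 9, 9, 40], [587, 303, 5, 12, 38], [425, 304, 3, 10, 30], [209, 309, 11, 17, 61], [424, 320, 3, 10, 30], [429, 323, 3, 11, 33], [566, 341, 7, 21, 74], [576, 341, 6, 13, 45], [434, 385, 8, 14, 54], [317, 422, 8, 13, 53]] t 4.575
lifted 0.010881424618795727 0.011632520857205612 58.58462691307068
over 0.011306270457246722 58.59163820743561
True
changed: [[268, 90, 39, 167, 3734], [205, 117, 24, 77, 486], [25, 130, 29, 122, 686], [636, 142, 4, 16, 61], [11, 154, 20, 103, 541], [579, 155, 5, 15, 51], [4, 163, 16, 67, 306], [177, 175, 3, 10, 30], [33, 189, 4, 9, 27], [225, 197, 6, 15, 62], [540, 211, 28, 29, 337], [226, 213, 10, 17, 90], [437, 218, 3, 10, 30], [548, 226, 40, 36, 286], [436, 232, 3, 10, 30], [572, 233, 17, 21, 134], [313, 237, 65, 116, 2139], [497, 241, 56, 83, 652], [79, 247, 58, 110, 643], [434, 260, 3, 9, 27], [433, 274, 3, 9, 27], [192, 279, 8, 13, 56], [214, 278, 23, 46, 285], [432, 285, 3, 12, 36], [181, 293, 9, 16, 64], [204, 298, 16, 22, 109], [425, 305, 3, 9, 27], [424, 322, 8, 16, 75], [584, 353, 20, 3, 60], [594, 360, 10, 3, 30], [483, 370, 8, 8, 55], [441, 419, 6, 9, 40], [338, 420, 14, 12, 68], [317, 428, 4, 8, 27]] t 14.75
```

View pics/w2.png

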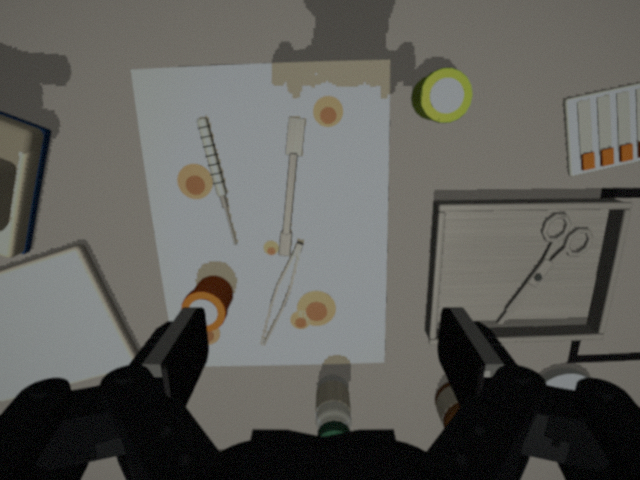

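The scissors lie in the tray. The spatula was knocked and its ends are now at (297,117) and (285,255); everything else is unchanged.

```bash
python3 - <<'E'
from h import *
im,c=load("w2"); P=plane(c,[(297,117),(285,255)],.006); print(P,np.linalg.norm(P[1]-P[0]))
m=P.mean(0)[:2]; th=np.degrees(np.arctan2(P[1,1]-P[0,1],P[1,0]-P[0,0])); print(m,th)
ok=pick_place(m,th,(0,-.033),-30)
if ok:
    ok=pick_place((.607,-.3485),-17.6,(0,-.008),-30,off=(.0036,.0114))
look("w3","w2")
E
```

```text
[[ 0.4061 -0.326   0.006 ]
 [ 0.5597 -0.3425  0.006 ]] 0.15452887568693957
[ 0.4829 -0.3343] -6.1334502313543044
lifted 0.005965304134994587 0.0061116778694221075 58.732818961143494
over 0.0061011206469736325 58.72969686985016
lifted 0.015206999247621773 0.015070790121650674 58.266871268860996
over 0.015384621071907755 58.25744269997813
changed: [[269, 115, 38, 194, 2247], [452, 210, 71, 98, 597], [470, 212, 81, 101, 1744], [261, 284, 31, 61, 346], [483, 371, 8, 7, 52]] t 33.3
```

View pics/w3.png

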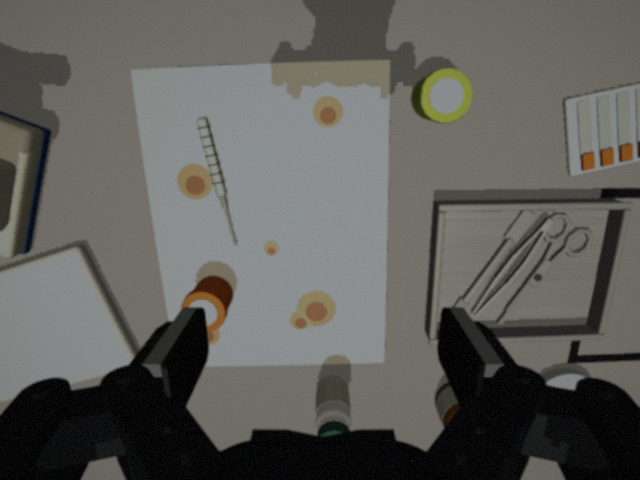

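The forceps and spatula lie in the tray, with the forceps' butt by the scissors' loop, and only the needle is left at (204,117)-(236,241). I pick it next, then look from above the tray.

```bash
python3 - <<'E'
from h import *
ok=pick_place((.460,-.4143),10.6,(-.015,-.047),-30)
robot.goto([.50,-.06,.25],ori(90)); robot.wait(.2); im,c=shot("wrist","w4"); print(ok,robot.observe()['t'])
E
```

```text
lifted 0.008904689395971188 0.008358471593777336 59.15042281150818
over 0.00867336290376155 59.16825592517853
True 42.95
```

View pics/w4.png

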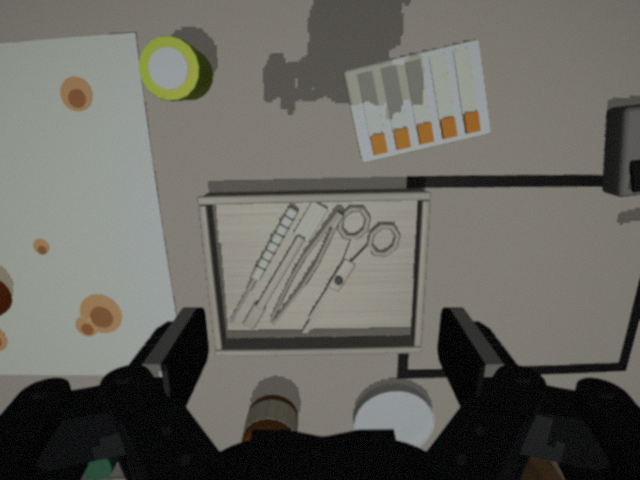

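All four instruments lie in the tray side by side, with rim corners at about (199,198), (430,192), (427,350) and (217,352). I now grip the right wall's rim and drag the tray.

```bash
python3 - <<'E'
from h import *
im,c=load("w4"); T=plane(c,[(199,198),(430,192),(427,350),(217,352)],.032); print(T)
ctr=T.mean(0)[:2]; y=T[1]-T[0]+T[2]-T[3]; yaw=np.degrees(np.arctan2(y[1],y[0])); print(ctr,yaw)
print("tape",plane(c,[(420,187),(590,186),(406,369),(600,366),(408,360),(628,340)],0))
ctr=(ctr+TRAY)/2; u=np.array([np.cos(np.radians(yaw)),np.sin(np.radians(yaw))])
g=ctr-.1035*u; print("grip",g)
robot.goto([*g,.12],ori(yaw)); robot.line_to([*g,.018],rate=.08,stop_force=15)
robot.gripper_close(50); o=robot.observe(); print(o['grip_width'],o['tool_pos'],o['ft_force'])
tgt=np.array([.595,.163])-.1035*np.array([0,1.])
robot.line_to([*tgt,.018],rate=.05,ori=ori(90)); o=robot.observe(); print(o['grip_width'],o['tool_pos'],o['ft_force'])
robot.ungrasp(); robot.line_to([*tgt,.25],rate=.15)
robot.goto([.46,.10,.30],ori(90)); robot.wait(.2); shot("wrist","w5"); print(robot.observe()['t'])
E
```

```text
[[ 0.4952 -0.1741  0.032 ]
 [ 0.4901  0.0373  0.032 ]
 [ 0.6556  0.0473  0.032 ]
 [ 0.6576 -0.1708  0.032 ]]
[ 0.5746 -0.0651] 90.93582400337668
tape [[0.4911 0.0357 0.    ]
 [0.4892 0.2101 0.    ]
 [0.7013 0.0347 0.    ]
 [0.7028 0.2671 0.    ]
 [0.6892 0.0362 0.    ]
 [0.6685 0.294  0.    ]]
grip [ 0.5755 -0.17  ]
0.006371010852652888 [ 0.5755 -0.1702  0.0181] [-0.9204 -0.6027  1.4877]
0.0064351565328957 [0.5945 0.0589 0.0181] [-0.457  -5.6219  4.3034]
53.95
```

View pics/w5.png

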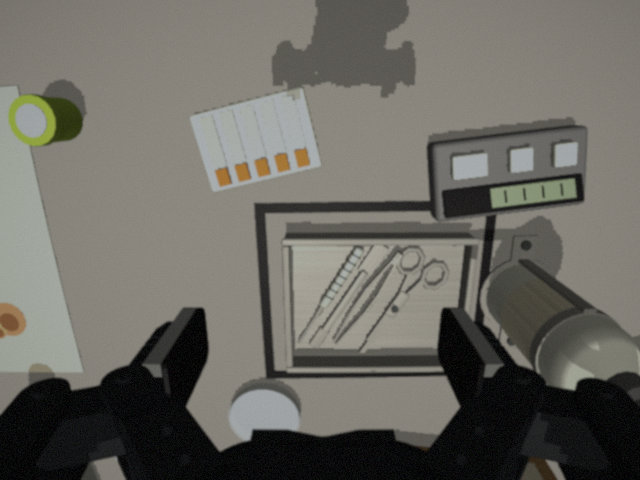

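The tray sits inside the tape, with about even margins (rim left 284, tape inner 270; right rim 477, tape 484), and the instruments are still in it. I verify the numbers and then press the pump.

```bash
python3 - <<'E'
from h import *
im,c=load("w5"); T=plane(c,[(283,238),(479,236),(288,372)],.032); print(T, "centre",(T[1]+T[2])/2)
O=plane(c,[(269,215),(274,370),(400,211),(484,300),(420,374)],0); print(O)
m=np.array([.5945,.3365]); print(plane(cam("scene"),[(479,265)],.246))
robot.gripper_close(30); robot.goto([*m,.32],ori(90)); robot.line_to([*m,.255],rate=.1)
for i in range(2):
    r=robot.line_to([*m,.2305],rate=.03,stop_force=18); robot.wait(.2); o=robot.observe(); print(r,o['tool_pos'],o['ft_force'])
    robot.line_to([*m,.258],rate=.05); robot.wait(.4)
robot.line_to([*m,.32],rate=.15); print(robot.observe()['t'])
E
```

```text
[[0.5115 0.0567 0.032 ]
 [0.5095 0.2685 0.032 ]
 [0.6809 0.0572 0.032 ]] centre [0.5952 0.1629 0.032 ]
[[ 0.494   0.0382  0.    ]
 [ 0.701   0.0358  0.    ]
 [ 0.4894  0.1873  0.    ]
 [ 0.6016  0.2977  0.    ]
 [ 0.708   0.2264 -0.    ]]
[[0.598  0.3366 0.246 ]]
False [0.5949 0.3368 0.2323] [-1.1481 -0.7098  8.7681]
False [0.5947 0.3366 0.2323] [-1.8479 -1.0171  9.4909]
61.775
```

Measured force is close to the bottom value but ambiguous, and extra strokes do no harm, so I give two deeper ones and then press the keys.

```bash
python3 - <<'E'
from h import *
m=np.array([.595,.3365]); robot.line_to([*m,.258],rate=.1)
print(robot.observe()['ft_force'])
for i in range(2):
    r=robot.line_to([*m,.224],rate=.03,stop_force=25); robot.wait(.3); o=robot.observe(); print(r,o['tool_pos'],o['ft_force'])
    robot.line_to([*m,.258],rate=.05); robot.wait(.5)
robot.line_to([*m,.33],rate=.15); robot.goto([.43,.345,.28],ori(90))
for k in [(.421,.347),(.4265,.301),(.4345,.249)]:
    robot.goto([*k,.10],ori(90)); robot.line_to([*k,.046],rate=.08); f=robot.observe()['ft_force'][2]
    r=robot.line_to([*k,.030],rate=.02,stop_force=9); robot.wait(.15); o=robot.observe(); print(r,o['tool_pos'],o['ft_force'][2]-f)
    robot.line_to([*k,.10],rate=.1); robot.wait(.2)
robot.goto([.46,.10,.30],ori(90)); robot.wait(.2); shot("wrist","w6"); robot.snapshot; print(robot.observe()['t'])
a,_=load("w5");b,_=load("w6"); print((cv2.absdiff(a,b).max(2)[200:380,250:500]>30).sum())
E
```

```text
[0.1462 0.6476 0.7046]
True [0.5952 0.3366 0.2332] [-1.9049 -0.5919  7.4177]
True [0.5951 0.3365 0.2332] [-1.4071 -1.3458  8.083 ]
True [0.4214 0.3473 0.035 ] 6.712176454581099
True [0.4269 0.3012 0.035 ] 5.859407935952971
True [0.4349 0.2492 0.035 ] 6.791790168754166
79.0167
15456
```

View pics/w6.png

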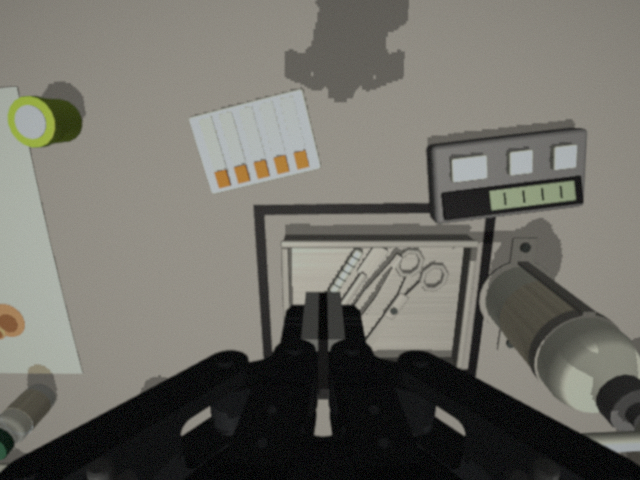

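The tray and instruments are unchanged inside the outline, and the gripper is clear. The pump and all three keys reached their hard stops.

```bash
python3 -c "
from bench import robot
print(robot.job_done())"
```

```text
the job is handed in; nothing more can be done
None
```

I handed the job in at about 79 s; the verdict was not shown. All four instruments on the pad (scissors, spatula, forceps, needle; no knife) lie in the tray inside the outline. The pump was stroked fully, four times rather than two because I could not tell that the first two had bottomed out. The clear, minutes and start keys were then pressed in that order.

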